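# Count to the third gap and push the book home

## Task

Count along the wooden book rack's top rail with a fingertip: begin at the end beside the ball-topped post and touch the rail over the first gap, then over the second, then over the third, and never over any gap beyond that. Then push the little cream book that stands alone in front of the rack across the table and into that third gap, upright, spine towards you, fully home against the back board. Only push the book, never lift or tip it, leave everything else where it stands, and finish clear of everything.

Things in the scene. Friction and masses are not known exactly. Their poses are not given: they have to be found in the camera images.
- rack: light-wood rack fixed to the table. Origin on the table amid its six gaps; x into the gaps, away from the robot, y along the rack. Seven dividers 6 mm thick, 42 high, 52 apart (outer ones y = +-156 mm), from x = -35.5 (rounded nose) to +32.5 mm, where a back board 50 mm high closes the gaps: each is 46 mm wide, open in front and on top, floor = table. Top rail at x = +44.5 mm, top 60 mm high
- rail1: section of the rack's top rail lying above gap 1 (numbered 1 to 6 from the rack's +y end to its -y end, whichever end the ball post is at): plain lath, 24 mm wide along rack x, 52 mm long along rack y, 10 mm thick; origin at the centre of its top face, 60 mm above the table. It is flush with its neighbours and rigid.
- rail2: section of the rack's top rail lying above gap 2 (numbered 1 to 6 from the rack's +y end to its -y end, whichever end the ball post is at): plain lath, 24 mm wide along rack x, 52 mm long along rack y, 10 mm thick; origin at the centre of its top face, 60 mm above the table. It is flush with its neighbours and rigid.
- rail3: section of the rack's top rail lying above gap 3 (numbered 1 to 6 from the rack's +y end to its -y end, whichever end the ball post is at): plain lath, 24 mm wide along rack x, 52 mm long along rack y, 10 mm thick; origin at the centre of its top face, 60 mm above the table. It is flush with its neighbours and rigid.
- rail4: section of the rack's top rail lying above gap 4 (numbered 1 to 6 from the rack's +y end to its -y end, whichever end the ball post is at): plain lath, 24 mm wide along rack x, 52 mm long along rack y, 10 mm thick; origin at the centre of its top face, 60 mm above the table. It is flush with its neighbours and rigid.
- rail5: section of the rack's top rail lying above gap 5 (numbered 1 to 6 from the rack's +y end to its -y end, whichever end the ball post is at): plain lath, 24 mm wide along rack x, 52 mm long along rack y, 10 mm thick; origin at the centre of its top face, 60 mm above the table. It is flush with its neighbours and rigid.
- rail6: section of the rack's top rail lying above gap 6 (numbered 1 to 6 from the rack's +y end to its -y end, whichever end the ball post is at): plain lath, 24 mm wide along rack x, 52 mm long along rack y, 10 mm thick; origin at the centre of its top face, 60 mm above the table. It is flush with its neighbours and rigid.
- gap1 (a point): mouth of gap 1 (numbered 1 to 6 from the rack's +y end to its -y end): on the table, midway between the two dividers, at the rounded noses' centre line 32.5 mm before the rack's origin
- gap2 (a point): mouth of gap 2 (numbered 1 to 6 from the rack's +y end to its -y end): on the table, midway between the two dividers, at the rounded noses' centre line 32.5 mm before the rack's origin
- gap3 (a point): mouth of gap 3 (numbered 1 to 6 from the rack's +y end to its -y end): on the table, midway between the two dividers, at the rounded noses' centre line 32.5 mm before the rack's origin
- gap4 (a point): mouth of gap 4 (numbered 1 to 6 from the rack's +y end to its -y end): on the table, midway between the two dividers, at the rounded noses' centre line 32.5 mm before the rack's origin
- gap5 (a point): mouth of gap 5 (numbered 1 to 6 from the rack's +y end to its -y end): on the table, midway between the two dividers, at the rounded noses' centre line 32.5 mm before the rack's origin
- gap6 (a point): mouth of gap 6 (numbered 1 to 6 from the rack's +y end to its -y end): on the table, midway between the two dividers, at the rounded noses' centre line 32.5 mm before the rack's origin
- ball_post: fixed wooden post 16 mm thick with a 36 mm ball on it, 106 mm high overall, on a 30 mm square foot, standing directly beside one end of the rack, axis 18 mm beyond the outer divider, in line with the rail; it marks the end from which the gaps are counted, and may stand at either end; only spaces between two dividers are gaps. Origin on the table on its axis
- plain_post: fixed plain post 16 mm thick without a ball, 60 mm high, on a 30 mm square foot, at the other end of the rack. Origin on the table on its axis
- book: loose chunky cream hardback standing in front of the rack, 75 mm long (x), 38 thick (y), 50 high, about 0.12 kg. Origin at the centre of its underside; x points from spine to page edge, away from the robot, within 0.3 rad of the rack's x. It slides on the table. Fully home its far edge touches the back board: origin at rack x = -5 mm, spine 7 mm in front of the divider noses
- book_a: kraft book, 68 x 34 x 54 mm, already standing in gap 2; leave it. Origin at the centre of its underside
- book_b: dark grey book, 68 x 36 x 48 mm, already standing in gap 6; leave it. Origin at the centre of its underside
- jar_l: small loose jam jar, 54 mm across, 66 mm high, left of the book; leave it. Origin at the centre of its underside
- jar_r: small loose jam jar, 54 mm across, 66 mm high, right of the book; leave it. Origin at the centre of its underside
- pen_cup: white cup, 68 mm across, 75 mm high, at the left; leave it. Origin at the centre of its underside
- stamp: wooden hand stamp, 50 x 35 mm foot, 62 mm high, at the right; leave it. Origin at the centre of its underside
- card_box: cardboard box, 100 x 75 x 45 mm, at the right; leave it. Origin at the centre of its underside

How it is judged:
By the outcome, as a careful person would: the job done as asked, in the order asked, and still so for the second after the job is handed in, with the robot touching nothing.
It also fails if it takes over 59 s, if anything falls off the work surface, if the arm or the gripper's body presses on something with over 40 N, if the wrist force passes 120 N, or if a joint passes its speed limit or range.

## Robot

A 6-joint arm with a two-finger parallel gripper is mounted at the origin on the work surface. World frame = base frame: x ahead of the robot, y to its left, z up, the work surface at z = 0. Lengths are in mm, angles in rad, forces in N, time in s.
With the tool pointing down it reaches from about 400 to 925 mm from the base axis. Payload 12.5 kg.
Tool frame: the origin (TCP) lies midway between the tips of the shut fingers; the grasp point (between the pads) lies 19 mm behind it (env.tcp_to_grasp is the distance from the TCP to the grasp point, in mm); z points along the fingers, y is the line along which they close (so a half turn about z gives the same grasp; the last joint's range is limited). The gripper opens to 95 mm and grips with 3 to 60 N. Pads are 20 mm wide; open, the fingers measure 119 mm over their backs; the gripper's body (75 mm by 180 mm) begins 59 mm behind the grasp point.
Start: joints at [-1.416, 0.491, 1.559, -0, 1.092, -0.106], TCP at [161.181, -603.877, 214.661] pointing down, gripper open.
Joint ranges: [-3.1, 3.1], [-0.84, 2.19], [0.05, 2.79], [-1.13, 4.28], [0.06, 2.93], [-2.69, 2.69]. Speed limits (rad/s): [2.22, 2.22, 2.79, 3.14, 3.14, 3.14].

## Interface

Orientations are given as [roll, pitch, yaw] about the fixed x, y, z axes, in that order (R = Rz(yaw) Ry(pitch) Rx(roll)).
In Python, from cell import env gives the robot as it stands. The module is installed in compiled form; this text tells all that it offers.
- The arm moves only by the tool step_arm, never from a script. Its argument "plan" is a list that holds one entry, the list of rows, each a list of 5 numbers: the shift along the tool's x, y, z in mm, then the turn about the tool's z in degrees, then the opening, from -1 (shut) to 1 (fully open). A call has 1 to 8 rows; each row is the pose to reach, as a shift and turn from the pose commanded when the call began, along the tool's axes at that moment; what a row does not reach only later rows make up. A row lasts 1/12 s, in which the tool goes at most 41.7 mm and 7.16 degrees, less where a joint would pass 70% of its speed; a pose out of reach is approached as far as the arm can. A call with a gripper value outside its range is refused whole. The fingers move at their own pace and stop on an object; the grip force is fixed at half the most. Time passes only in rows, so rows that repeat a pose let the fingers close. It gives the time, the measured TCP pose, the force, the opening and the grip force at its end, in the units of the state.
- env.state(): the state, without advancing time (a new reading comes with each control period).
- env.read_camera(name): name is "scene" or "top"; returns the picture (384x512x3 uint8, blue, green, red); there is no depth.
- env.get_calibration(name): a dict with "K" (3x3 intrinsics, pixels), "extrinsics" (4x4, takes a point from world to camera coordinates). Camera axes: x right, y up, looking along -z (the intrinsics and any distortion apply to the point x, -y, -z); pixel columns grow to the right and rows downward; lengths in mm; the calibration is good to about 2 mm. A picture is of the moment at which its call begins. get_calibration takes no time and is no camera call.
- env.job_done(): hands the job in; it is judged then, once.
The state is a dict: "t": time; "joints": joint angles; "qvel": joint speeds; "tau": joint torques, N m; "eef_pos": TCP position; "tcp_rot": TCP orientation; "ft_force": force on the tool from outside, world axes, zero at the start; "moment": the same for the moment, N m; "opening": opening from 0.0 (shut) to 1.0 (fully open); "grip_force": force on a finger pad.
Only numpy, scipy, OpenCV 4.12 (cv2) and the standard library are available. Lean on these libraries where they do the work, as an engineer would, in place of code of your own. Each camera call takes 0.05 s, during which the arm holds its last target. There are 200 camera calls.

## Working session

There is one attempt and no reset: what is moved stays moved. The work goes in short steps, Python scripts to look and compute and a tool call to move; the robot and the scene stay as the last step left them, time stands still between calls to the robot, and variables do not carry over. Pictures are saved under pics/ and viewed, at most 10 in all, crops included, and the job is handed in when it is done.

Besides the shell and the picture viewer there is one more tool, called after "Emit:" as name([rows], argument=value, ...), one row to a line, values as JSON. step_arm: Moves the arm, as the interface text tells. Its arguments: {"type":"object","properties":{"plan":{"type":"array"}},"required":["plan"]}

```bash
mkdir -p pics
python3 - <<'E'
from cell import env
import cv2
for n in("top","scene"):
    cv2.imwrite(f"pics/{n}0.png",env.read_camera(n)); c=env.get_calibration(n); print(c)
s=env.state(); print(s)
E
```

```text
{'K': array([[450.03374109,   0.        , 248.14480734],
       [  0.        , 450.03374109, 191.09409096],
       [  0.        ,   0.        ,   1.        ]]), 'extrinsics': array([[ 2.48373816e-02, -9.99386006e-01, -2.47126542e-02,
        -1.81799896e+01],
       [ 9.95110421e-01,  2.23521509e-02,  9.62061938e-02,
        -5.36379798e+02],
       [-9.55947429e-02, -2.69813297e-02,  9.95054598e-01,
        -1.34441434e+03],
       [ 0.00000000e+00,  0.00000000e+00,  0.00000000e+00,
         1.00000000e+00]])}
{'K': array([[440.5961979 ,   0.        , 253.17113747],
       [  0.        , 440.5961979 , 189.45701166],
       [  0.        ,   0.        ,   1.        ]]), 'extrinsics': array([[ 4.70556086e-01,  8.82360944e-01, -4.01683013e-03,
        -2.18254375e+02],
       [-6.03113865e-01,  3.24952071e-01,  7.28464012e-01,
         2.72658262e+02],
       [ 6.44073471e-01, -3.40360568e-01,  6.85072294e-01,
        -1.70534834e+03],
       [ 0.00000000e+00,  0.00000000e+00,  0.00000000e+00,
         1.00000000e+00]])}
{'t': 0.1, 'joints': array([-1.41561267e+00,  4.91516921e-01,  1.55938266e+00,  1.29780414e-05,
        1.09166135e+00, -1.05594120e-01]), 'qvel': array([-0.00129922, -0.00170165, -0.00215643,  0.00132882, -0.00091056,
       -0.00086926]), 'tau': array([ 3.53260002e-03, -6.13623047e+01, -2.58605736e+01,  6.93419692e-02,
        4.70250857e-02, -4.82993391e-05]), 'eef_pos': array([ 161.14240445, -603.66146737,  214.11122665]), 'tcp_rot': array([-3.14063098e+00, -1.13501705e-04,  2.60771730e-01]), 'ft_force': array([-0.33011028,  0.55605327,  0.12779869]), 'moment': array([-0.0176102 ,  0.00665341, -0.0004545 ]), 'grip_force': 0.0, 'opening': 0.9990742439141761}
```

View pics/top0.png

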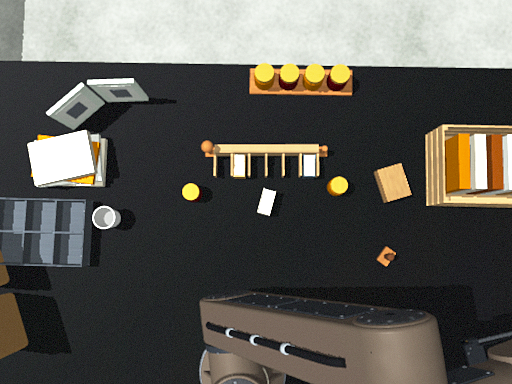

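View pics/scene0.png

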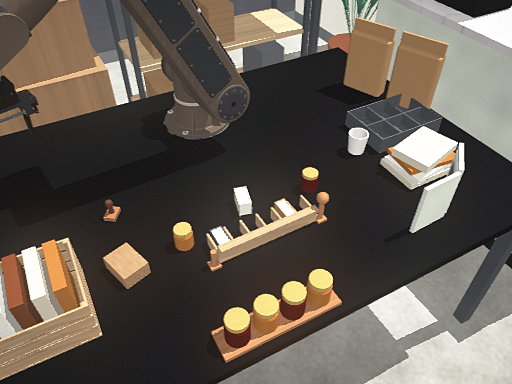

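The ball post is at the rack's +y end (top view, px 207,147), so the count goes rail1, rail2, rail3. The book is at about (267,202), with the jars at (191,192) and (338,186). Next I'll measure the rail, book and jars.

```bash
cat > h.py <<'E'
from cell import env
import numpy as np, cv2
def ray(n,px,z):
    c=env.get_calibration(n);R=c["extrinsics"][:3,:3];t=c["extrinsics"][:3,3]
    u,v=px;K=c["K"];d=np.array([(u-K[0,2])/K[0,0],-(v-K[1,2])/K[1,1],-1.])
    o=-R.T@t;d=R.T@d
    return (o+d*(z-o[2])/d[2])[:2]
def proj(n,p):
    c=env.get_calibration(n);q=c["extrinsics"][:3,:3]@np.array(p,float)+c["extrinsics"][:3,3]
    K=c["K"];return np.array([K[0,0]*q[0]/-q[2]+K[0,2],K[1,1]*-q[1]/-q[2]+K[1,2]])
E
python3 - <<'E'
from h import *
im=cv2.imread("pics/top0.png")
print("cam",[-(env.get_calibration(n)["extrinsics"][:3,:3].T@env.get_calibration(n)["extrinsics"][:3,3]) for n in("top","scene")])
print("rail z60 ends",ray("top",(216,148.5),60),ray("top",(320,151),60))
hsv=cv2.cvtColor(im,cv2.COLOR_BGR2HSV)
def rects(m,z,roi):
    x0,y0,x1,y1=roi;mm=np.zeros_like(m);mm[y0:y1,x0:x1]=m[y0:y1,x0:x1]
    for c in cv2.findContours(mm,cv2.RETR_EXTERNAL,cv2.CHAIN_APPROX_NONE)[0]:
        if cv2.contourArea(c)<30: continue
        w=np.array([ray("top",p,z) for p in c[:,0].astype(float)],np.float32)
        print(cv2.minAreaRect(c),"world",cv2.minAreaRect(w))
white=((hsv[...,1]<60)&(hsv[...,2]>150)).astype(np.uint8)*255
wood=((hsv[...,1]>60)&(hsv[...,2]>120)).astype(np.uint8)*255
print("white");rects(white,50,(225,150,345,220))
print("wood");rects(wood,60,(195,135,335,185))
print("jars");rects(wood,66,(170,170,212,215));rects(wood,66,(325,170,360,205))
a=cv2.resize(im[130:225,170:365],None,fx=4,fy=4,interpolation=cv2.INTER_CUBIC)
s=cv2.imread("pics/scene0.png")[155:280,160:345]
cv2.imwrite("pics/a.png",a);
E
```

```text
cam [array([ 405.68972696,  -42.45367147, 1388.91944929]), array([1365.51452664, -476.45505986,  968.78847719])]
rail z60 ends [659.54738206  93.22279645] [ 658.23079274 -217.68162039]
white
((266.13848876953125, 201.4923095703125), (13.506691932678223, 25.259267807006836), 15.255120277404785) world ((504.4813537597656, -60.562042236328125), (40.2248420715332, 75.46559143066406), 76.07547760009766)
((309.0, 165.0), (20.0, 10.0), 90.0) world ((617.00927734375, -186.59732055664062), (60.79570770263672, 29.938709259033203), 0.7412151098251343)
((239.0, 164.5), (21.0, 10.0), 90.0) world ((614.140869140625, 23.397859573364258), (63.95655822753906, 30.166284561157227), 1.4744797945022583)
wood
((263.529052734375, 159.568603515625), (126.09832763671875, 35.04031753540039), 2.0638198852539062) world ((629.0260620117188, -49.12455749511719), (377.3215026855469, 106.0052261352539), 89.03284454345703)
jars
((190.0, 191.5), (17.0, 16.0), 90.0) world ((527.7708740234375, 165.73313903808594), (50.73341369628906, 47.604244232177734), 2.039907217025757)
((337.3000183105469, 185.6000213623047), (17.441329956054688, 20.57182502746582), 63.43495178222656) world ((555.0919189453125, -268.5055236816406), (51.123008728027344, 60.81162643432617), 26.71341323852539)
```

View pics/a.png

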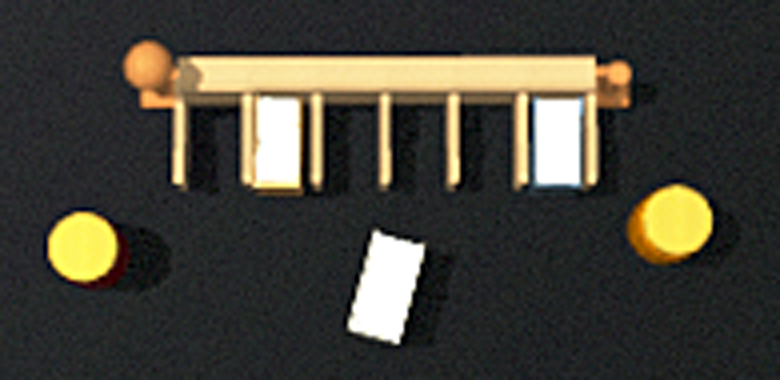

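The crop shows gap 3 lying between the dividers at crop px 317 and 385. The book is below it, centred at (386,288). It is turned about 14° and offset toward -y.

Run:
```python
from h import *
im=cv2.imread("pics/top0.png").astype(float)
g=im[...,2]-im[...,0]; # woodness
s=g[168:175].mean(0)
xs=[];
for c in (179,247,317,385,453,521,591):
    u=int(round((c+.5)/4-.5+170)); w=np.clip(s[u-2:u+3]-10,0,None); uc=(w*np.arange(u-2,u+3)).sum()/w.sum()
    xs.append(uc)
W=np.array([ray("top",(u,171),42) for u in xs]);print(W.round(1))
# rail edges: rows of back edge / front edge via half intensity
L=im[...,2]; B=[];F=[]
for u in range(222,315,4):
    col=cv2.GaussianBlur(L,(1,1),0)[138:160,u]
    j=np.argmax(col>110); b=138+j-1+(110-col[j-1])/(col[j]-col[j-1]); B.append((*ray("top",(u,b),60),))
B=np.array(B);k=np.polyfit(B[:,1],B[:,0],1);print("back edge x= ",k, np.std(B[:,0]-np.polyval(k,B[:,1])))
for z,px in((42,186),):
  for c in (179,317,385,453): print("nose",ray("top",((c+.5)/4-.5+170,(186.5)/4-.5+130),z))
m=((L>150)&(g<60)).astype(np.uint8)
for c in [(374,229),(426,243),(399,346),(347,330)]: print("bookcorner z50",ray("top",((c[0]+.5)/4-.5+170,(c[1]+.5)/4-.5+130),50))
mid=np.array([230,160])
s2=cv2.imread("pics/scene0.png")[165:275,170:345]
cv2.imwrite("pics/s.png",cv2.resize(s2,None,fx=4.5,fy=4.5,interpolation=cv2.INTER_CUBIC))
```

```text
[[ 593.9   98.2]
 [ 595.    45.2]
 [ 596.1   -5.9]
 [ 597.2  -57.9]
 [ 598.3 -109.2]
 [ 599.4 -160. ]
 [ 600.5 -212.6]]
back edge x=  [-2.1771775e-02  6.7661241e+02] 0.1440065342739924
nose [578.24572443  97.29549201]
nose [580.50171425  -7.00735473]
nose [581.61019495 -58.25656295]
nose [ 582.71659307 -109.40948628]
bookcorner z50 [547.99646967 -50.62935851]
bookcorner z50 [538.35256115 -89.64239642]
bookcorner z50 [461.05852099 -71.07175602]
bookcorner z50 [472.02715586 -32.19749951]
```

View pics/s.png

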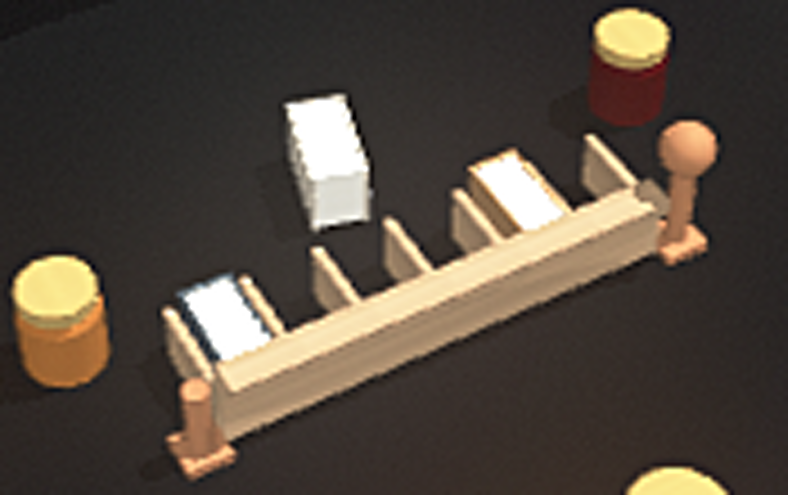

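Rack: origin about (621.4, -57), yaw 0.022. Rails 1–3 are centred near (663,74), (664,22) and (665,-30). Book: centre (505,-61), yaw -0.236. Home for it is about (616,-31).

The plan has three parts:
1. Touch the rails with the shut fingers.
2. Use two spread fingers as a fence on the book's -y side, to square it up and shift it sideways.
3. Fence-push its spine into the gap.

Emit:
step_arm([
  [[660,-525,0,0,-1],[660,-525,0,0,-1],[660,-525,0,0,-1],[660,-525,0,0,-1],[660,-525,0,0,-1],[660,-525,0,0,-1],[660,-525,0,0,-1],[660,-525,0,0,-1]],
])

```text
t: 0.77
eef_pos: [360.4, -334.3, 214.6]
tcp_rot: [-3.142, 0.0, 0.26]
ft_force: [0.9, -1.5, -1.2]
opening: 0.498
grip_force: 0.0
```

```bash
cat >> h.py <<'E'
def go(x,y,z,yaw):
    s=env.state();p=s["eef_pos"];r=s["tcp_rot"][2];d=np.array([x,y,z])-p
    c,sn=np.cos(r),np.sin(r)
    t=-np.degrees((yaw-r+np.pi)%(2*np.pi)-np.pi)
    print("t",round(s["t"],2),"pos",p.round(1),"yaw",round(r,3),"f",s["ft_force"].round(1),"open",round(s["opening"],3),"-> shift",np.round([c*d[0]+sn*d[1],sn*d[0]-c*d[1],-d[2],t],1))
E
python3 -c "
from h import *
go(663,74,150,1.592)"
```

```text
t 0.77 pos [ 360.4 -334.3  214.6] yaw 0.26 f [ 0.9 -1.5 -1.2] open 0.498 -> shift [ 397.5 -316.6   64.6  -76.3]
```

Emit:
step_arm([
  [[397,-317,0,0,-1],[397,-317,0,0,-1],[397,-317,0,0,-1],[397,-317,0,0,-1],[397,-317,0,0,-1],[397,-317,0,0,-1],[397,-317,0,0,-1],[397,-317,0,0,-1]],
])

```text
t: 1.43
eef_pos: [558.6, -65.9, 214.5]
tcp_rot: [-3.142, 0.0, 0.261]
ft_force: [0.3, -1.5, 0.4]
opening: 0.008
grip_force: 0.0
```

```bash
python3 -c "
from h import *
go(663,74,120,1.592)"
```

```text
t 1.43 pos [558.6 -65.9 214.5] yaw 0.261 f [ 0.3 -1.5  0.4] open 0.008 -> shift [ 137.  -108.3   94.5  -76.3]
```

Emit:
step_arm([
  [[137,-108,40,-76,-1],[137,-108,40,-76,-1],[137,-108,40,-76,-1],[137,-108,40,-76,-1],[137,-108,40,-76,-1],[137,-108,40,-76,-1],[137,-108,40,-76,-1],[137,-108,40,-76,-1]],
])

```text
t: 2.1
eef_pos: [662.1, 72.3, 173.8]
tcp_rot: [-3.14, 0.001, 1.268]
ft_force: [0.0, 0.8, 0.3]
opening: 0.006
grip_force: 0.0
```

```bash
python3 -c "
from h import *
go(663,74,100,1.592)"
```

```text
t 2.1 pos [662.1  72.3 173.8] yaw 1.268 f [0.  0.8 0.3] open 0.006 -> shift [  1.9   0.3  73.8 -18.6]
```

Emit:
step_arm([
  [[1,0,40,-18.5,-1],[1,0,74,-18.5,-1],[1,0,90,-18.5,-1],[1,0,90,-18.5,-1]],
])

```text
t: 2.43
eef_pos: [660.5, 72.5, 80.3]
tcp_rot: [-3.135, 0.0, 1.587]
ft_force: [-0.5, -0.3, -0.2]
opening: 0.008
grip_force: 0.0
```

Run:
```python
from h import *
go(663,74,60,1.592)
t=env.read_camera("top");s=env.read_camera("scene")
a=cv2.resize(t[130:225,190:340],None,fx=4,fy=4,interpolation=cv2.INTER_CUBIC)
b=cv2.resize(s[150:280,210:360],None,fx=3,fy=3,interpolation=cv2.INTER_CUBIC)
h=np.zeros((380,1050,3),np.uint8)
h=np.zeros((390,600+450,3),np.uint8);h[:380,:600]=a;h[:390,600:]=b
cv2.imwrite("pics/b.png",cv2.resize(h,(798,296)))
```

```text
t 2.43 pos [660.5  72.5  80.3] yaw 1.587 f [-0.5 -0.3 -0.2] open 0.008 -> shift [ 1.4  2.5 20.3 -0.3]
```

View pics/b.png

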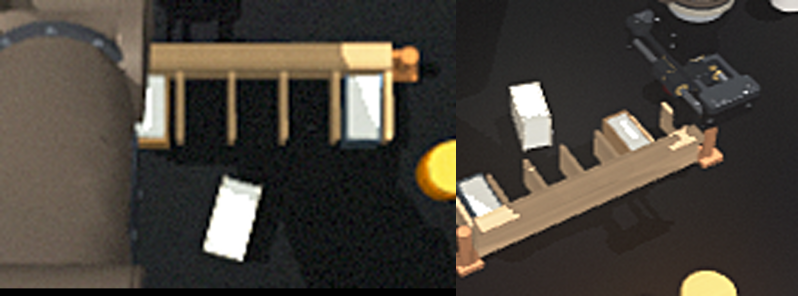

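The top view is blocked by the arm. The scene view shows the gripper just above the rail's ball-post end. The book, at top px (232,218), hasn't moved. Now I'll descend gently.

Emit:
step_arm([
  [[1,2,10,0,-1],[1,2,16,0,-1],[1,2,18,0,-1],[1,2,20,0,-1],[1,2,20.5,0,-1],[1,2,20.5,0,-1]],
])

```text
t: 3.03
eef_pos: [664.6, 73.6, 64.3]
tcp_rot: [3.141, 0.0, 1.583]
ft_force: [-0.0, -0.1, 0.1]
opening: 0.002
grip_force: 0.0
```

Emit:
step_arm([
  [[0,0,3,0,-1],[0,0,4,0,-1],[0,0,5,0,-1],[0,0,5,0,-1]],
])

```text
t: 3.37
eef_pos: [664.7, 73.6, 60.3]
tcp_rot: [3.141, 0.0, 1.584]
ft_force: [-3.7, 0.5, 10.4]
opening: 0.007
grip_force: 5.4
```

Contact at about 10 N. Next is rail2.

Emit:
step_arm([
  [[0,0,-25,0,-1],[-26,0,-25,0,-1],[-52,0,-25,0,-1],[-52,0,-25,0,-1],[-52,0,-6,0,-1],[-52,0,-3,0,-1],[-52,0,0,0,-1],[-52,0,0,0,-1]],
])

```text
t: 4.03
eef_pos: [664.5, 21.5, 60.3]
tcp_rot: [-3.14, 0.001, 1.584]
ft_force: [-7.4, -5.6, 12.7]
opening: 0.003
grip_force: 6.7
```

Emit:
step_arm([
  [[0,0,-25,0,-1],[-26,0,-25,0,-1],[-52,0,-25,0,-1],[-52,0,-25,0,-1],[-52,0,-6,0,-1],[-52,0,-3,0,-1],[-52,0,0,0,-1],[-52,0,0,0,-1]],
])

```text
t: 4.7
eef_pos: [665.1, -30.0, 60.3]
tcp_rot: [-3.139, 0.0, 1.585]
ft_force: [-8.4, -4.0, 12.4]
opening: 0.004
grip_force: 6.4
```

All three rails have been touched. Now I lift, move to the book's -y side and spread the fingers about 40 mm.

Emit:
step_arm([
  [[0,0,-40,0,-1],[0,0,-70,0,-1],[-30,-40,-70,0,-0.16],[-58,-80,-70,0,-0.16],[-85,-120,-70,0,-0.16],[-85,-160,-70,0,-0.16],[-85,-160,-70,0,-0.16],[-85,-160,-70,0,-0.16]],
])

```text
t: 5.37
eef_pos: [503.6, -117.3, 129.6]
tcp_rot: [-3.139, -0.001, 1.582]
ft_force: [1.6, -0.4, 0.1]
opening: 0.368
grip_force: 0.0
```

Run:
```python
from h import *
go(505,-118,20,1.592)
```

```text
t 5.37 pos [ 503.6 -117.3  129.6] yaw 1.582 f [ 1.6 -0.4  0.1] open 0.368 -> shift [ -0.7   1.4 109.6  -0.5]
```

Emit:
step_arm([
  [[-1,1,35,-0.5,-0.16],[-1,1,70,-0.5,-0.16],[-1,1,95,-0.5,-0.16],[-1,1,110,-0.5,-0.16],[-1,1,110,-0.5,-0.16]],
])

```text
t: 5.78
eef_pos: [507.4, -117.3, 16.4]
tcp_rot: [-3.137, -0.002, 1.593]
ft_force: [0.4, -0.1, 0.5]
opening: 0.422
grip_force: 0.0
```

Run:
```python
from h import *
go(505,-75,20,1.592)
s=env.read_camera("scene")
cv2.imwrite("pics/c.png",cv2.resize(s[140:280,180:340],None,fx=4,fy=4,interpolation=cv2.INTER_CUBIC))
```

```text
t 5.78 pos [ 507.4 -117.3   16.4] yaw 1.593 f [ 0.4 -0.1  0.5] open 0.422 -> shift [42.4 -1.5 -3.6  0.1]
```

View pics/c.png

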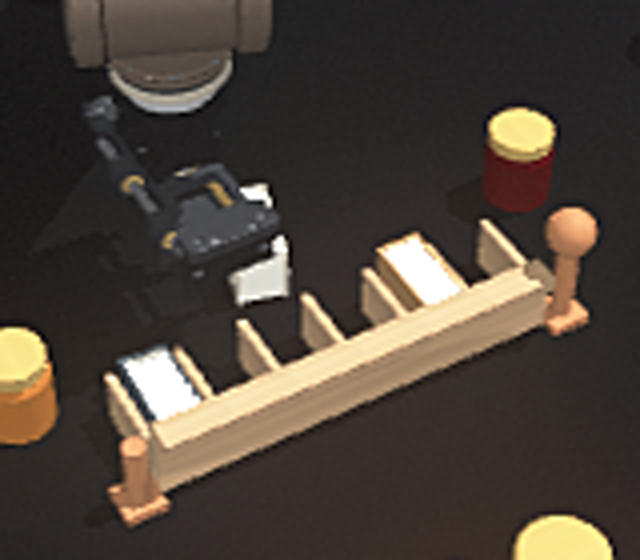

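The gripper stands beside the book, which is in the middle of the view at (262,250). The rack and jars are untouched. I'll push slowly toward +y.

Emit:
step_arm([
  [[6,-1,-3,0,-0.16],[12,-1,-3,0,-0.16],[17,-1,-3,0,-0.16],[21,-1,-3,0,-0.16],[25,-1,-3,0,-0.16],[29,-1,-3,0,-0.16],[33,-1,-3,0,-0.16],[36,-1,-3,0,-0.16]],
])

```text
t: 6.5
eef_pos: [506.3, -82.0, 22.2]
tcp_rot: [3.141, 0.0, 1.593]
ft_force: [0.9, -0.9, 0.3]
opening: 0.42
grip_force: 0.3
```

Emit:
step_arm([
  [[3,0,0,0,-0.16],[6,0,0,0,-0.16],[9,0,0,0,-0.16],[12,0,0,0,-0.16],[14,0,0,0,-0.16],[14,0,0,0,-0.16],[14,0,0,0,-0.16]],
])

```text
t: 7.08
eef_pos: [505.8, -68.2, 22.1]
tcp_rot: [-3.141, -0.0, 1.593]
ft_force: [-1.0, 0.7, -0.4]
opening: 0.422
grip_force: 0.0
```

Run:
```python
from h import *
go(505,-66,20,1.592)
s=env.read_camera("scene");t=env.read_camera("top")
h=np.zeros((392,788,3),np.uint8)
h[:,:448]=cv2.resize(s[160:258,210:322],None,fx=4,fy=4,interpolation=cv2.INTER_CUBIC)
h[:380,448:]=cv2.resize(t[130:225,220:305],None,fx=4,fy=4,interpolation=cv2.INTER_CUBIC)
cv2.imwrite("pics/d.png",h)
```

```text
t 7.08 pos [505.8 -68.2  22.1] yaw 1.593 f [-1.   0.7 -0.4] open 0.422 -> shift [ 2.3 -0.8  2.1  0. ]
```

View pics/d.png

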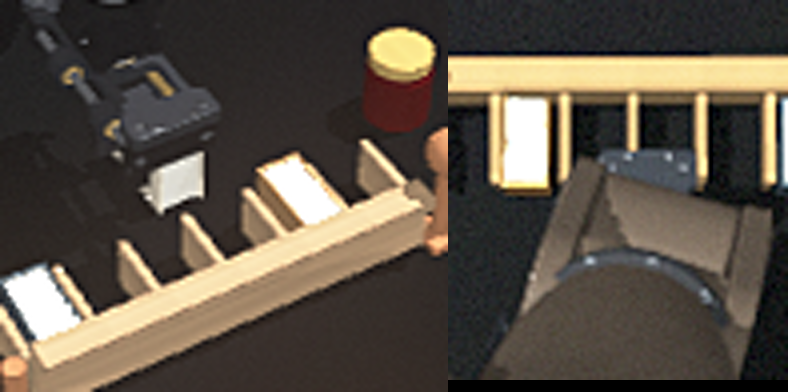

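The book's page edge is visible and looks roughly square to the rack, but the gripper hides the rest. I'll retreat, turn to the spine side and measure there.

Emit:
step_arm([
  [[-12,0,0,0,-0.16],[-20,0,-10,0,-0.16],[-20,0,-45,0,-0.16],[-20,0,-85,0,-0.16],[-10,-25,-100,7,-0.5],[5,-55,-100,14,-0.79],[20,-75,-100,21,-0.79],[32,-80,-100,28,-0.79]],
])

```text
t: 7.85
eef_pos: [422.2, -38.0, 122.5]
tcp_rot: [-3.14, 0.0, 1.097]
ft_force: [1.5, -0.2, 0.1]
opening: 0.199
grip_force: 0.0
```

Emit:
step_arm([
  [[0,0,0,7,-0.79],[0,0,0,14,-0.79],[0,0,0,21,-0.79],[0,0,0,28,-0.79],[0,0,0,35,-0.79],[0,0,0,42,-0.79],[0,0,0,49,-0.79],[0,0,0,56,-0.79]],
])

```text
t: 8.52
eef_pos: [425.3, -38.9, 122.2]
tcp_rot: [3.141, -0.0, 0.12]
ft_force: [0.7, 1.0, 0.2]
opening: 0.105
grip_force: 0.0
```

```bash
cat > bk.py <<'E'
from h import *
def book():
    t=env.read_camera("top");s=env.read_camera("scene")
    for n,im,roi,z in(("top",t,(244,158,285,220),50),("scene",s,(226,170,275,235),50)):
        hsv=cv2.cvtColor(im,cv2.COLOR_BGR2HSV)
        m=((hsv[...,1]<60)&(hsv[...,2]>130)).astype(np.uint8)*255
        mm=np.zeros_like(m);x0,y0,x1,y1=roi;mm[y0:y1,x0:x1]=m[y0:y1,x0:x1]
        for c in cv2.findContours(mm,cv2.RETR_EXTERNAL,cv2.CHAIN_APPROX_NONE)[0]:
            if cv2.contourArea(c)<60: continue
            w=np.array([ray(n,p,z) for p in c[:,0].astype(float)],np.float32)
            print(n,cv2.boundingRect(c),cv2.minAreaRect(w))
    return t,s
E
python3 - <<'E'
from bk import *
go(430,-35,20,.022)
t,s=book()
h=np.zeros((392,788,3),np.uint8)
h[:,:448]=cv2.resize(s[160:258,210:322],None,fx=4,fy=4,interpolation=cv2.INTER_CUBIC)
h[:380,448:]=cv2.resize(t[130:225,220:305],None,fx=4,fy=4,interpolation=cv2.INTER_CUBIC)
cv2.imwrite("pics/e.png",h)
E
```

```text
t 8.52 pos [425.3 -38.9 122.2] yaw 0.12 f [0.7 1.  0.2] open 0.105 -> shift [  5.1  -3.3 102.2   5.6]
top (252, 189, 14, 19) ((514.3677368164062, -37.516780853271484), (53.845481872558594, 38.85425567626953), 1.2172842025756836)
scene (237, 183, 24, 30) ((524.0787963867188, -46.488983154296875), (61.08932113647461, 114.6378173828125), 89.55050659179688)
```

View pics/e.png

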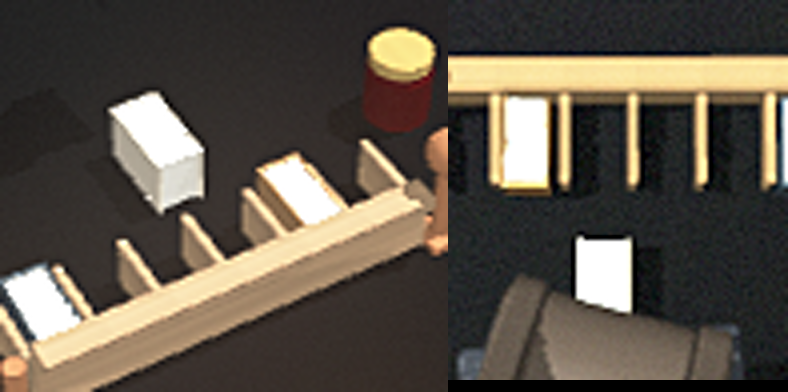

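The book is now square (yaw 0.021), centred at about (504,-37.5). That is about 4 mm short of the gap line in +y. I'll lower behind the spine and push forward with a slight +y drift before the mouth.

Emit:
step_arm([
  [[13,2,30,5.6,-0.79],[13,2,65,5.6,-0.79],[13,2,90,5.6,-0.79],[13,2,100,5.6,-0.79],[13,2,100,5.6,-0.79],[13,2,100,5.6,-0.79]],
])

```text
t: 9.12
eef_pos: [438.3, -38.8, 21.9]
tcp_rot: [-3.141, 0.001, 0.031]
ft_force: [0.2, -1.1, -0.7]
opening: 0.102
grip_force: 0.0
```

Run:
```python
from h import *
go(450,-38.5,20,.022)
```

```text
t 9.12 pos [438.3 -38.8  21.9] yaw 0.031 f [ 0.2 -1.1 -0.7] open 0.102 -> shift [11.7  0.1  1.9  0.5]
```

Emit:
step_arm([
  [[10,0,0,0.5,-0.79],[16,0,0,0.5,-0.79],[21,-0.3,0,0.5,-0.79],[26,-0.9,0,0.5,-0.79],[32,-1.6,0,0.5,-0.79],[38,-2.3,0,0.5,-0.79],[44,-3,0,0.5,-0.79],[50,-3.7,0,0.5,-0.79]],
])

```text
t: 9.78
eef_pos: [488.9, -33.2, 22.2]
tcp_rot: [3.142, 0.0, 0.02]
ft_force: [-1.0, -0.6, 1.5]
opening: 0.104
grip_force: 0.8
```

Run:
```python
from bk import *
go(572,-33,20,.022)
t,s=book()
h=np.zeros((392,788,3),np.uint8)
h[:,:448]=cv2.resize(s[160:258,210:322],None,fx=4,fy=4,interpolation=cv2.INTER_CUBIC)
h[:380,448:]=cv2.resize(t[130:225,220:305],None,fx=4,fy=4,interpolation=cv2.INTER_CUBIC)
cv2.imwrite("pics/f.png",h)
```

```text
t 9.78 pos [488.9 -33.2  22.2] yaw 0.02 f [-1.  -0.6  1.5] open 0.104 -> shift [83.1  1.4  2.2 -0.1]
scene (244, 190, 24, 28) ((558.5690307617188, -41.97747039794922), (112.6021728515625, 60.74143600463867), 0.3798348605632782)
```

View pics/f.png

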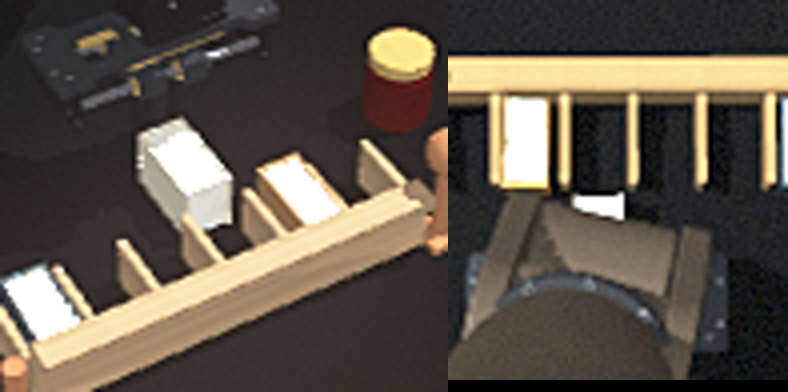

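The page edge (crop x 571–625) sits centred between the gap 3 dividers (571 and 628). I'll push straight in.

Emit:
step_arm([
  [[6,0,0,0,-0.79],[12,0,0,0,-0.79],[18,0,0,0,-0.79],[24,0,0,0,-0.79],[30,0,0,0,-0.79],[36,0,0,0,-0.79],[42,0,0,0,-0.79],[48,0,0,0,-0.79]],
])

```text
t: 10.55
eef_pos: [536.9, -32.4, 22.1]
tcp_rot: [3.141, 0.0, 0.02]
ft_force: [-0.3, 0.3, -1.3]
opening: 0.103
grip_force: 0.3
```

Emit:
step_arm([
  [[6,0,0,0,-0.79],[12,0,0,0,-0.79],[16,0,0,0,-0.79],[20,0,0,0,-0.79],[23,0,0,0,-0.79],[25,0,0,0,-0.79],[27,0,0,0,-0.79],[27,0,0,0,-0.79]],
])

```text
t: 11.22
eef_pos: [563.7, -31.9, 22.1]
tcp_rot: [3.141, -0.0, 0.02]
ft_force: [0.6, 0.8, -0.3]
opening: 0.103
grip_force: 0.0
```

Now the final millimetres, pushing until the force rises.

Emit:
step_arm([
  [[1,0,0,0,-0.79],[2,0,0,0,-0.79],[3,0,0,0,-0.79],[4,0,0,0,-0.79],[4,0,0,0,-0.79]],
])

```text
t: 11.63
eef_pos: [566.5, -31.8, 22.1]
tcp_rot: [-3.141, 0.002, 0.02]
ft_force: [-5.1, -1.2, 3.5]
opening: 0.106
grip_force: 2.5
```

Emit:
step_arm([
  [[1,0,0,0,-0.79],[1.5,0,0,0,-0.79],[1.5,0,0,0,-0.79],[1.5,0,0,0,-0.79]],
])

```text
t: 11.97
eef_pos: [566.5, -31.8, 22.1]
tcp_rot: [-3.141, 0.005, 0.02]
ft_force: [-12.7, -2.4, 9.3]
opening: 0.108
grip_force: 6.1
```

It has stalled at 566.5 with force building up, so the book is home. I'll back straight out, lift and check.

Emit:
step_arm([
  [[-5,0,0,0,-0.79],[-25,0,0,0,-0.79],[-55,0,0,0,-0.79],[-85,0,0,0,-0.79],[-95,0,-35,0,-0.79],[-110,0,-75,0,-0.79],[-130,0,-115,0,-0.79],[-130,0,-115,0,-0.79]],
])

```text
t: 12.63
eef_pos: [438.3, -34.5, 141.9]
tcp_rot: [3.14, -0.006, 0.02]
ft_force: [0.6, 0.4, 0.6]
opening: 0.105
grip_force: 0.0
```

Run:
```python
from bk import *
go(430,-33,140,.022)
t,s=book()
h=np.zeros((392,788,3),np.uint8)
h[:,:448]=cv2.resize(s[160:258,210:322],None,fx=4,fy=4,interpolation=cv2.INTER_CUBIC)
h[:380,448:]=cv2.resize(t[130:225,220:305],None,fx=4,fy=4,interpolation=cv2.INTER_CUBIC)
cv2.imwrite("pics/g.png",h)
```

```text
t 12.63 pos [438.3 -34.5 141.9] yaw 0.02 f [0.6 0.4 0.6] open 0.105 -> shift [-8.2 -1.6  1.9 -0.1]
top (251, 158, 13, 20) ((606.1627197265625, -30.934675216674805), (57.6475944519043, 36.11198806762695), 1.241782307624817)
scene (256, 205, 19, 20) ((611.7106323242188, -34.59193420410156), (69.3670654296875, 49.65834045410156), 6.311832904815674)
```

View pics/g.png

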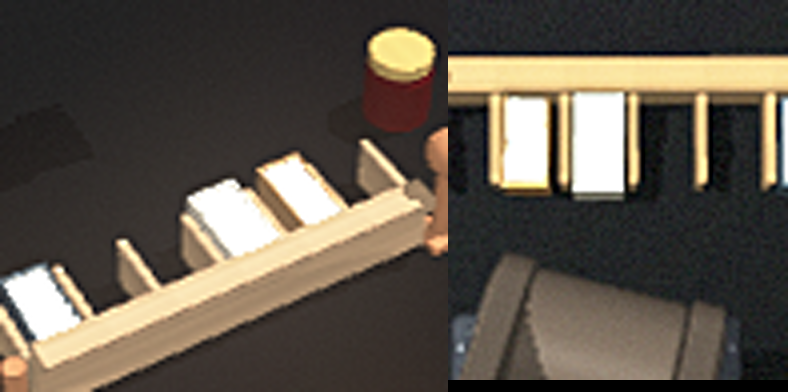

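The cream book stands square in gap 3 (top crop x 573–624). Its page edge is against the back board, its spine is just proud of the noses, and its neighbours are undisturbed. The arm is clear, so I'm handing in.

```bash
python3 -c "
from cell import env
print(env.job_done())"
```

```text
the job is handed in; nothing more can be done
None
```

I touched rails 1, 2 and 3 in order from the ball-post end, then pushed the cream book upright into gap 3 until it stopped against the back board, and handed the job in with the arm clear at about 13 s; no verdict came back.

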